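# Line up the wafer spindle's keyway

### The job

Get the spindle with the blue collar ready for the wafer tray: take its hub by the black grip bar and turn it until the keyway in the hub's rim lines up with the slot in the blue collar, then let go and leave it there. The spindle with the white collar is already set for another job, so do not turn that one.

Things in the scene. Friction and masses are not known exactly. Their poses are not given: they have to be found in the camera images.
- blue_spindle: fixed spindle unit to work on: round aluminium foot (160 mm across, 18 high), black core, blue collar (outer diameter 140, inner 100, top 55 mm above the table) with one slot, 18 mm wide, black floor, through its wall towards this body's +x. Origin: on the spindle axis at table height, z up. In the collar turns an aluminium hub, 96 mm across, its top flush with the collar
- blue_hub (a joint): angle (rad) of that hub about the vertical, growing anticlockwise seen from above; at 0 its keyway (one notch in its rim, 18 mm wide, 18 deep, black floor) points at the slot. Starts 0.6 to 1.3 anticlockwise of the slot, so the short way is clockwise. Stops at -0.7 and 1.7. Light even friction, 0.08 N m; it stays where it is left
- blue_grip (a point): middle of the black grip bar on that hub, on the spindle axis, 79 mm above the table; its x axis points along the bar to the keyway and it turns with the hub. The bar is 44 mm long, 12 wide and stands 36 mm high on the hub (55 to 91 mm above the table), its length along the line from axis to keyway; a red dot on top marks its keyway end
- white_keyway (a point): point over the hub's keyway on the other spindle, which has the same shape and size but a white collar and stands at least 0.24 m away: 40 mm from that spindle's axis, 55 mm above the table; its x axis points outwards from the axis. Not to be moved
Not all that is in view belongs to the job. Leave any pink look-alike of the blue_spindle alone.

How it is judged:
By the outcome, as a careful person would: the job done as asked, in the order asked, and still so for the second after the job is handed in, with the robot touching nothing.
It also fails if it takes over 35 s, if anything falls off the work surface, if the arm or the gripper's body presses on something with over 40 N, if the wrist force passes 120 N, or if a joint passes its speed limit or range.

### The arm

A 6-joint arm with a two-finger parallel gripper is mounted at the origin on the work surface. World frame = base frame: x ahead of the robot, y to its left, z up, the work surface at z = 0. Lengths are in m, angles in rad, forces in N, time in s.
With the tool pointing down it reaches from about 0.325 to 0.775 m from the base axis. Payload 5.5 kg.
Tool frame: the origin (TCP) lies at the centre of the arm's flange, where the gripper is bolted on; the fingertips stand 182 mm ahead of it and the grasp point (between the pads) lies 163 mm ahead of it; z points along the fingers, y is the line along which they close (so a half turn about z gives the same grasp; the last joint's range is limited). The gripper opens to 88 mm and grips with 3 to 60 N. Pads are 20 mm wide; open, the fingers measure 115 mm over their backs; the gripper's body (75 mm by 178 mm) begins 61 mm behind the grasp point.
Start: joints at [1.119, 0.091, 1.231, -0, 1.82, -0.057], TCP at [0.231, 0.554, 0.405] pointing down, gripper open.
Joint ranges: [-2.87, 2.87], [-0.86, 2.18], [0.17, 2.46], [-1.51, 4.65], [0.06, 2.69], [-2.65, 2.65]. Speed limits (rad/s): [2.57, 2.57, 3.01, 3.14, 3.14, 3.14].

### API

Orientations are given as [roll, pitch, yaw] about the fixed x, y, z axes, in that order (R = Rz(yaw) Ry(pitch) Rx(roll)).
In Python, from cell import env, vision, nets gives the robot as it stands.
- The arm moves only by the tool send_rows, never from a script. Its argument "series" is a list of rows, each a list of 2 entries, a list of its own where there are three numbers: the shift along the world's x, y, z in mm, then the turn, a rotation vector about the world's x, y, z in degrees. In form: [[[dx, dy, dz], [rx, ry, rz]], ...]. A call has 1 to 10 rows; each row shifts and turns the commanded pose from where the row before left it; what a row does not reach is not made up. A row lasts 1/8 s, in which the tool goes at most 62.5 mm and 10.7 degrees, less where a joint would pass 70% of its speed; a pose out of reach is approached as far as the arm can. A call is refused whole if a number of a shift passes 62.5 or a number of a turn 10.7, either way. A call with a gripper value outside its range is refused whole. "claw" is the opening, from 0 (shut) to 1 (fully open), set as the call begins (left out, the last holds). The fingers move at their own pace and stop on an object; the grip force is fixed at half the most. Time passes only in rows, so rows that do not move let the fingers close. It gives the time, the measured TCP pose, the force, the opening and the grip force at its end, in the units of the state.
- env.get_obs(): the state, without advancing time (a new reading comes with each control period).
- vision.get_image(name): name is "scene" or "top" or "wrist"; returns the picture (420x560x3 uint8, red, green, blue); there is no depth.
- vision.get_calibration(name): a dict with "camera_matrix" (3x3 intrinsics, pixels), "distortion" ([k1, k2, p1, p2, k3] as OpenCV has them; the pictures are not rectified), "R" (3x3) and "t" (3): a world point X has camera coordinates R X + t. Camera axes: x right, y down, z forward; pixel columns grow to the right and rows downward; lengths in m; the calibration is good to about 2 mm. A picture is of the moment at which its call begins: read the wrist's pose just before it. get_calibration takes no time and is no camera call; for the wrist camera it gives the pose at the moment of the call.
- env.hand_in(): hands the job in; it is judged then, once.
Trained networks look in the newest picture that a camera, given by its name, has taken for a name from the list of things; names that differ only in an ending like _2 or _b are one class to them, and where a whole thing is asked for, a point or a joint stands for the part that bears it (a point fixed in the world has none). Each returns a list of dicts, best first, with "confidence" (0 to 1); they miss things now and then, are a little off and sometimes report something else, mostly with a low value. They report only what shows in the picture. A call takes as long as a camera call. They do not tell look-alikes from the thing itself.
- nets.silhouettes(label, camera): "mask" (420x560 bool, what is visible of it) and "at" ([column, row] in pixels, amid what is visible of it).
- nets.spot_point(label, camera): "at" ([column, row] in pixels: a listed point, or the origin of a listed thing).
The state is a dict: "clock": time; "joints": joint angles; "dq": joint speeds; "effort": joint torques, N m; "ee_pos": TCP position; "orientation": TCP orientation; "wrist_force": force on the tool from outside, world axes, zero at the start; "ft_torque": the same for the moment, N m; "grip_width": finger opening in m; "grasp_force": force on a finger pad.
Only numpy, scipy, OpenCV 4.12 (cv2) and the standard library are available. Lean on these libraries where they do the work, as an engineer would, in place of code of your own. Each camera call takes 0.05 s, during which the arm holds its last target. There are 200 camera calls.

## Working session

There is one attempt and no reset: what is moved stays moved. The work goes in short steps, Python scripts to look and compute and a tool call to move; the robot and the scene stay as the last step left them, time stands still between calls to the robot, and variables do not carry over. Pictures are saved under pics/ and viewed, at most 10 in all, crops included, and the job is handed in when it is done.

Besides the shell and the picture viewer there is one more tool, called after "Request:" as name([rows], argument=value, ...), one row to a line, values as JSON. send_rows: Moves the arm, as the interface text tells. Its arguments: {"type":"object","properties":{"series":{"type":"array"},"claw":{"type":"number"}},"required":["series"]}

```bash
mkdir -p pics
cat > h.py <<'E'
import numpy as np, cv2
from cell import env, vision, nets
def snap(c,f):
    im=vision.get_image(c); cv2.imwrite('pics/'+f,im[:,:,::-1]); return im
def ray(c,px,z,cal=None):
    k=cal or vision.get_calibration(c); R=np.array(k['R']);t=np.array(k['t'])
    u=cv2.undistortPoints(np.array([[px]],float),np.array(k['camera_matrix']),np.array(k['distortion']))[0,0]
    C=-R.T@t; d=R.T@np.array([u[0],u[1],1]); return C+d*(z-C[2])/d[2]
E
python3 - <<'E'
from h import *
o=env.get_obs();print(o['clock'],o['ee_pos'],o['orientation'])
for c in('top','scene'):
    snap(c,c+'1.png')
    for l,z in(('blue_spindle',0),('blue_grip',.079),('white_keyway',.055)):
        for r in nets.spot_point(l,c): print(c,l,round(r['confidence'],2),np.round(r['at'],1),ray(c,r['at'],z).round(3))
E
```

```text
0.0 [0.23079532 0.5538955  0.40351972] [-3.13970520e+00 -1.01193742e-04  2.74679051e+00]
top blue_spindle 0.84 [357.2 267.5] [ 0.482 -0.163  0.   ]
top blue_spindle 0.71 [236.9 171. ] [0.639 0.043 0.   ]
top blue_grip 0.84 [233.3 159.7] [0.637 0.045 0.079]
top blue_grip 0.83 [366.  261.4] [ 0.486 -0.162  0.079]
top white_keyway 0.75 [118.4 232.2] [0.521 0.222 0.055]
scene blue_spindle 0.9 [182.  202.2] [ 0.487 -0.165  0.   ]
scene blue_spindle 0.82 [296.4 261.3] [0.632 0.039 0.   ]
scene blue_grip 0.97 [301.  242.8] [0.64  0.042 0.079]
scene blue_grip 0.78 [179.7 173.3] [ 0.478 -0.159  0.079]
scene white_keyway 0.86 [393.  181.3] [0.511 0.231 0.055]
```

View pics/top1.png

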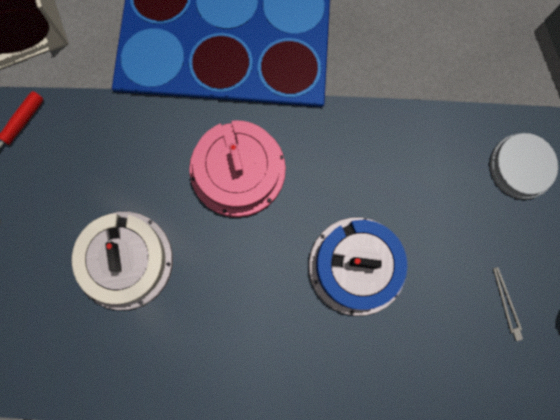

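The top view shows the blue unit at about (362,264), with the slot near (349,229) and the keyway and red dot to the left at (337,260) and (358,262). Pink is at (237,165) and white at (118,258). Next I rectify at the hub-top plane for the angles.

Run:
```python
from h import *
im=vision.get_image('top'); k=vision.get_calibration('top')
P,s,N=np.array([.484,-.162]),4000,640
g=(np.arange(N)-N/2)/s
X,Y=np.meshgrid(P[0]-g[::1],P[1]-g,indexing='ij') # rows: -x, cols: -y
pts=np.stack([X,Y,np.full_like(X,.055)],-1).reshape(-1,3)
uv,_=cv2.projectPoints(pts,cv2.Rodrigues(np.array(k['R']))[0],np.array(k['t']),np.array(k['camera_matrix']),np.array(k['distortion']))
uv=uv.reshape(N,N,2).astype(np.float32)
r=cv2.remap(im,uv[...,0],uv[...,1],cv2.INTER_CUBIC)
cv2.imwrite('pics/rect.png',r[:,:,::-1])
h=cv2.cvtColor(r,cv2.COLOR_RGB2HSV).astype(int)
blue=((abs(h[...,0]-112)<15)&(h[...,1]>150)&(h[...,2]>90)).astype(np.uint8)
c=max(cv2.findContours(blue,0,2)[0],key=cv2.contourArea)
hull=cv2.convexHull(c); (cx,cy),rad=cv2.minEnclosingCircle(hull)
print('circle',P[0]-(cy-N/2)/s,P[1]-(cx-N/2)/s,rad/s, cv2.fitEllipse(hull))
C=np.array([cx,cy])
for rr,n in((.060,'slot'),(.057,'slot'),(.042,'key'),(.038,'key')):
    a=np.radians(np.arange(-180,180,.5)); x=cx-rr*s*np.sin(a); y=cy-rr*s*np.cos(a)
    v=cv2.remap(r.max(2),x.astype(np.float32)[None],y.astype(np.float32)[None],1)[0]
    print(n,rr,np.degrees(a[v<60]).round(1).tolist())
```

```text
circle 0.4837013702392578 -0.16007925415039062 0.0702297134399414 ((311.9739990234375, 321.8200988769531), (547.0966186523438, 562.9168090820312), 67.93001556396484)
slot 0.06 [14.5, 15.0, 15.5, 16.0, 16.5, 17.0, 17.5, 18.0, 18.5, 19.0, 19.5, 20.0, 20.5, 21.0, 21.5, 22.0, 22.5, 23.0, 23.5, 24.0, 24.5, 25.0, 25.5, 26.0, 26.5, 27.0, 27.5, 28.0]
slot 0.057 [14.0, 14.5, 15.0, 15.5, 16.0, 16.5, 17.0, 17.5, 18.0, 18.5, 19.0, 19.5, 20.0, 20.5, 21.0, 21.5, 22.0, 22.5, 23.0, 23.5, 24.0, 24.5, 25.0, 25.5, 26.0, 26.5, 27.0, 27.5, 28.0]
key 0.042 [73.0, 73.5, 74.0, 74.5, 75.0, 75.5, 76.0, 76.5, 77.0, 77.5, 78.0, 78.5, 79.0, 79.5, 80.0, 80.5, 81.0, 81.5, 82.0, 82.5, 83.0, 83.5, 84.0, 84.5, 85.0, 85.5, 86.0, 86.5, 87.0, 87.5, 88.0, 88.5, 89.0, 89.5, 90.0, 90.5, 91.0, 91.5, 92.0, 92.5, 93.0, 93.5, 94.0]
key 0.038 [71.5, 72.0, 72.5, 73.0, 73.5, 74.0, 74.5, 75.0, 75.5, 76.0, 76.5, 77.0, 77.5, 78.0, 78.5, 79.0, 79.5, 80.0, 80.5, 81.0, 81.5, 82.0, 82.5, 83.0, 83.5, 84.0, 84.5, 85.0, 85.5, 86.0, 86.5, 87.0, 87.5, 88.0, 88.5, 89.0, 89.5, 90.0, 90.5, 91.0, 91.5, 92.0, 92.5, 93.0, 93.5, 94.0, 94.5]
```

View pics/rect.png

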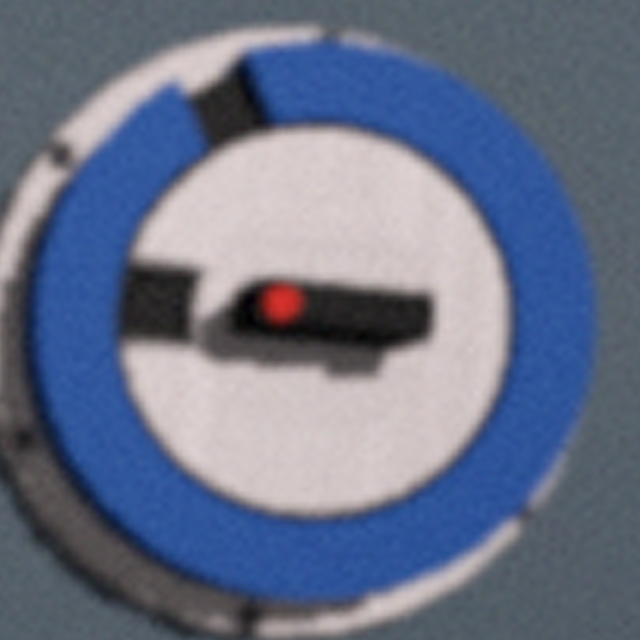

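The rectified picture shows the slot near (228,103), about 22° anticlockwise of +x. The keyway near (158,302) is at about 83°. So the hub needs about −61.5° (1.07 rad, inside the stated range). Now I approach.

Request:
send_rows([
  [[9,-25,0],[0,0,-3]],
  [[18,-51,0],[0,0,-5.5]],
  [[18,-51,0],[0,0,-5.5]],
  [[18,-51,0],[0,0,-5.5]],
  [[18,-51,0],[0,0,-5.5]],
  [[18,-51,0],[0,0,-5.5]],
  [[18,-51,0],[0,0,-5.5]],
  [[18,-51,0],[0,0,-5.5]],
  [[18,-51,0],[0,0,-5.5]],
  [[18,-51,0],[0,0,-5.5]],
], claw=1)

```text
clock: 1.7
ee_pos: [0.4018, 0.0681, 0.405]
orientation: [3.14, 0.0, 1.827]
wrist_force: [0.5, -0.3, -0.4]
grip_width: 0.088
grasp_force: 0.0
```

Request:
send_rows([
  [[18,-51,-10],[0,0,-5.5]],
  [[18,-51,-10],[0,0,-5.5]],
  [[18,-51,-10],[0,0,-5.5]],
  [[18,-51,-10],[0,0,-5.5]],
  [[10,-27,-10],[0,0,0]],
  [[0,0,0],[0,0,0]],
  [[0,0,0],[0,0,0]],
])

```text
clock: 2.58
ee_pos: [0.4836, -0.1605, 0.3551]
orientation: [3.141, -0.0, 1.447]
wrist_force: [0.3, 0.3, 0.5]
grip_width: 0.0876
grasp_force: 0.0
```

Run:
```python
from h import *
o=env.get_obs();print(o['clock'],o['ee_pos'],np.degrees(o['orientation']),np.degrees(o['joints']).round(1))
k=vision.get_calibration('wrist')
snap('wrist','w1.png')
for l,z in(('blue_spindle',0),('blue_grip',.079)):
    for r in nets.spot_point(l,'wrist'): print(l,round(r['confidence'],2),np.round(r['at'],1),ray('wrist',r['at'],z,k).round(4))
```

```text
2.575 [ 0.48364799 -0.16053519  0.35506479] [ 1.79987920e+02 -2.44649622e-02  8.28963171e+01] [-22.2  -9.   89.5   0.   99.6 -15.1]
blue_spindle 0.57 [276.5 189.6] [ 0.4846 -0.1578  0.    ]
blue_grip 0.85 [276.4 209.2] [ 0.4844 -0.1591  0.079 ]
```

View pics/w1.png

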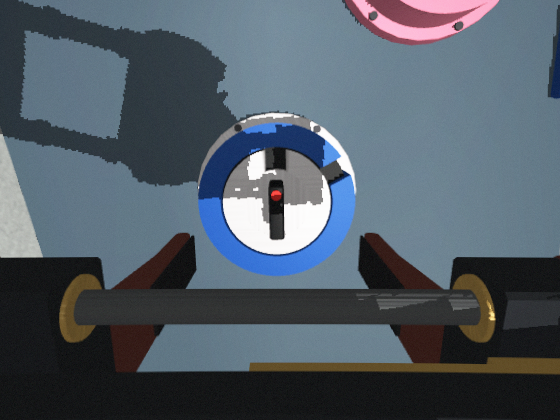

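The wrist view shows the blue hub centred at about (276,201), the bar vertical in the picture (aligned with the tool), the keyway at (275,158) and the slot at (332,173). One closer rectified measurement follows.

```bash
cat > rect.py <<'E'
from h import *
import sys
def rect(im,k,P,f,s=4000,N=600):
    g=(np.arange(N)-N/2)/s
    X,Y=np.meshgrid(P[0]-g,P[1]-g,indexing='ij')
    pts=np.stack([X,Y,np.full_like(X,.055)],-1).reshape(-1,3)
    uv,_=cv2.projectPoints(pts,cv2.Rodrigues(np.array(k['R']))[0],np.array(k['t']),np.array(k['camera_matrix']),np.array(k['distortion']))
    uv=uv.reshape(N,N,2).astype(np.float32)
    r=cv2.remap(im,uv[...,0],uv[...,1],cv2.INTER_CUBIC)
    h=cv2.cvtColor(r,cv2.COLOR_RGB2HSV).astype(int)
    blue=((abs(h[...,0]-110)<14)&(h[...,1]>170)).astype(np.uint8)
    blue=cv2.morphologyEx(blue,cv2.MORPH_OPEN,np.ones((9,9)))
    c=max(cv2.findContours(blue,0,2)[0],key=cv2.contourArea)
    (cx,cy),rad=cv2.minEnclosingCircle(c)
    print('centre',P[0]-(cy-N/2)/s,P[1]-(cx-N/2)/s,'r',rad/s,'px',cx,cy)
    for rr,n in((.064,'slot'),(.058,'slot'),(.053,'slot'),(.045,'key'),(.041,'key'),(.036,'key')):
        a=np.radians(np.arange(-180,180,.25)); x=cx-rr*s*np.sin(a); y=cy-rr*s*np.cos(a)
        v=cv2.remap(r.max(2),x.astype(np.float32)[None],y.astype(np.float32)[None],1)[0]
        d=np.degrees(a[v<60]); 
        print(n,rr,[(q[0],q[-1],(q[0]+q[-1])/2) for q in np.split(d,np.where(np.diff(d)>2)[0]+1) if len(q)>8])
    cv2.imwrite('pics/'+f,r[:,:,::-1])
if __name__=='__main__':
    P=[.484,-.160]
    k=vision.get_calibration('wrist'); rect(vision.get_image('wrist'),k,P,sys.argv[1])
E
python3 rect.py rw1.png
```

```text
centre 0.48378844451904296 -0.15981778717041015 r 0.06941506958007812 px 299.2711486816406 300.8462219238281
slot 0.064 [(np.float64(16.0), np.float64(18.5), np.float64(17.25))]
slot 0.058 [(np.float64(15.5), np.float64(18.25), np.float64(16.875))]
slot 0.053 [(np.float64(14.500000000000002), np.float64(17.75), np.float64(16.125))]
key 0.045 [(np.float64(73.0), np.float64(86.5), np.float64(79.75))]
key 0.041 [(np.float64(71.75), np.float64(86.75), np.float64(79.25)), (np.float64(89.5), np.float64(94.0), np.float64(91.75))]
key 0.036 [(np.float64(69.75), np.float64(89.0), np.float64(79.375)), (np.float64(92.0), np.float64(95.75), np.float64(93.875))]
```

View pics/rw1.png

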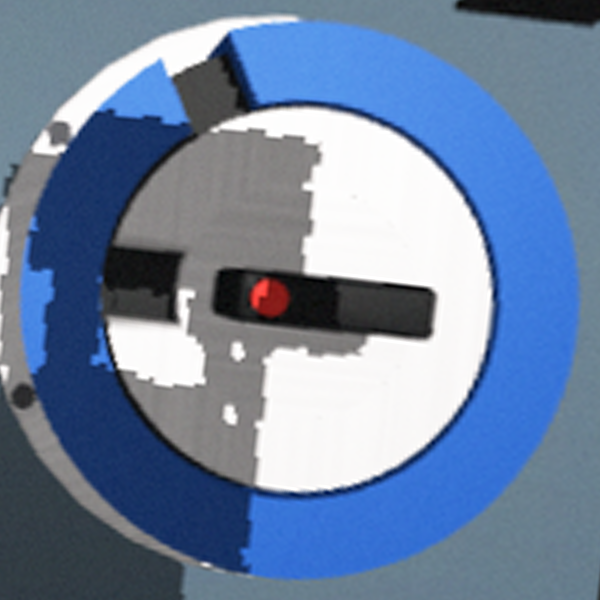

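The close view gives the centre at (0.484,−0.160), the keyway at 83.0° and the slot at 22.4°, so the turn is about −60.6°. I descend and grip.

Request:
send_rows([
  [[0,1,-40],[0,0,0]],
  [[0,0,-40],[0,0,0]],
  [[0,0,-25],[0,0,0]],
  [[0,0,-8],[0,0,0]],
  [[0,0,0],[0,0,0]],
])

```text
clock: 3.4
ee_pos: [0.4839, -0.1598, 0.2422]
orientation: [3.141, 0.0, 1.447]
wrist_force: [-0.1, 0.1, -0.1]
grip_width: 0.0877
grasp_force: 0.0
```

Request:
send_rows([
  [[0,0,0],[0,0,0]],
  [[0,0,0],[0,0,0]],
  [[0,0,0],[0,0,0]],
  [[0,0,0],[0,0,0]],
  [[0,0,0],[0,0,0]],
  [[0,0,0],[0,0,0]],
  [[0,0,0],[0,0,0]],
  [[0,0,0],[0,0,0]],
], claw=0)

```text
clock: 4.4
ee_pos: [0.4836, -0.1601, 0.2416]
orientation: [-3.14, -0.0, 1.447]
wrist_force: [-0.8, 1.0, 6.0]
grip_width: 0.0117
grasp_force: 30.1
```

Request:
send_rows([
  [[0,0,0],[0,0,-3.5]],
  [[0,0,0],[0,0,-7]],
  [[0,0,0],[0,0,-7]],
  [[0,0,0],[0,0,-7]],
  [[0,0,0],[0,0,-7]],
  [[0,0,0],[0,0,-7]],
  [[0,0,0],[0,0,-7]],
  [[0,0,0],[0,0,-7]],
  [[0,0,0],[0,0,-5]],
  [[0,0,0],[0,0,-3]],
])

```text
clock: 5.65
ee_pos: [0.484, -0.1605, 0.2416]
orientation: [3.14, -0.001, 0.388]
wrist_force: [1.5, -1.9, -1.5]
grip_width: 0.0119
grasp_force: 29.9
```

Request:
send_rows([
  [[0,0,0],[0,0,0]],
  [[0,0,0],[0,0,0]],
  [[0,0,0],[0,0,0]],
])

```text
clock: 6.02
ee_pos: [0.484, -0.1605, 0.2416]
orientation: [3.14, -0.0, 0.391]
wrist_force: [4.2, -4.5, -2.5]
grip_width: 0.0119
grasp_force: 30.0
```

```bash
python3 - <<'E'
from h import *
o=env.get_obs();print(np.degrees(o['orientation']),o['ft_torque'],o['wrist_force'])
E
python3 rect.py rw2.png
```

```text
[ 1.79927867e+02 -2.44489857e-02  2.24172216e+01] [-0.48616569 -0.30439508 -0.14349162] [ 4.1889611  -4.47997565 -2.45144513]
centre 0.499125 -0.110625 r 0.04561697769165039 px 102.5 239.5
slot 0.064 [(np.float64(-180.0), np.float64(-139.75), np.float64(-159.875)), (np.float64(-133.0), np.float64(-95.5), np.float64(-114.25)), (np.float64(-20.25), np.float64(20.25), np.float64(0.0)), (np.float64(23.75), np.float64(156.25), np.float64(90.0)), (np.float64(161.25), np.float64(179.75000000000003), np.float64(170.5))]
slot 0.058 [(np.float64(-180.0), np.float64(-137.0), np.float64(-158.5)), (np.float64(-130.75), np.float64(-90.5), np.float64(-110.625)), (np.float64(26.5), np.float64(153.75), np.float64(90.125)), (np.float64(161.5), np.float64(179.75000000000003), np.float64(170.625))]
slot 0.053 [(np.float64(-180.0), np.float64(-134.0), np.float64(-157.0)), (np.float64(-128.5), np.float64(-111.75000000000001), np.float64(-120.125)), (np.float64(-100.50000000000001), np.float64(-94.25), np.float64(-97.375)), (np.float64(-44.0), np.float64(-37.75), np.float64(-40.875)), (np.float64(29.25), n
[... 412 characters left out ...]
(179.75000000000003), np.float64(172.375))]
key 0.041 [(np.float64(-180.0), np.float64(-116.00000000000001), np.float64(-148.0)), (np.float64(-113.5), np.float64(-83.75), np.float64(-98.625)), (np.float64(-67.75), np.float64(-29.000000000000004), np.float64(-48.375)), (np.float64(39.0), np.float64(141.25), np.float64(90.125)), (np.float64(173.0), np.float64(179.75000000000003), np.float64(176.375))]
key 0.036 [(np.float64(-164.0), np.float64(-151.25), np.float64(-157.625)), (np.float64(-116.00000000000001), np.float64(-109.50000000000001), np.float64(-112.75000000000001)), (np.float64(-68.25), np.float64(-39.75), np.float64(-54.0)), (np.float64(45.75), np.float64(134.5), np.float64(90.125))]
```

View pics/rw2.png

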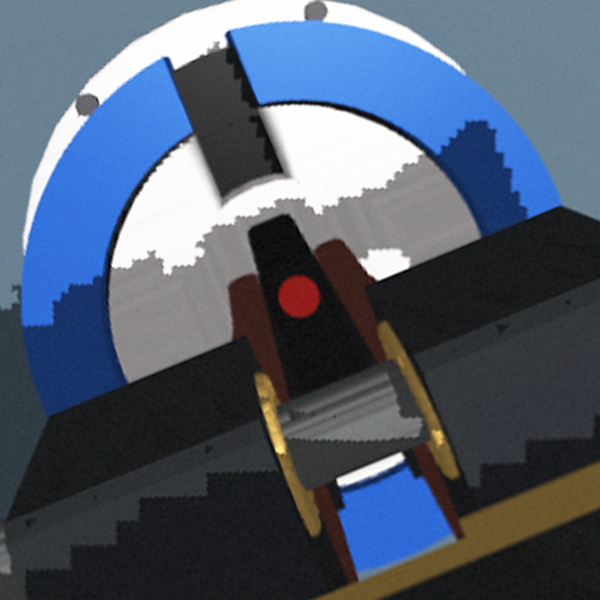

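The keyway now continues the slot in the rectified view, with the edges running on at (190,130) and (258,105). I release, lift straight up and check.

Request:
send_rows([
  [[0,0,0],[0,0,0]],
  [[0,0,0],[0,0,0]],
  [[0,0,0],[0,0,0]],
  [[0,0,0],[0,0,0]],
  [[0,0,0],[0,0,0]],
  [[0,0,0],[0,0,0]],
], claw=1)

```text
clock: 6.82
ee_pos: [0.4838, -0.1601, 0.2417]
orientation: [-3.142, 0.0, 0.391]
wrist_force: [-0.2, 0.3, -0.2]
grip_width: 0.0684
grasp_force: 0.0
```

Request:
send_rows([
  [[0,0,15],[0,0,0]],
  [[0,0,35],[0,0,0]],
  [[0,0,40],[0,0,0]],
  [[0,0,20],[0,0,0]],
  [[0,0,0],[0,0,0]],
  [[0,0,0],[0,0,0]],
])

```text
clock: 7.58
ee_pos: [0.4837, -0.1601, 0.35]
orientation: [-3.14, 0.002, 0.391]
wrist_force: [0.5, 0.2, -0.6]
grip_width: 0.0878
grasp_force: 0.0
```

```bash
python3 rect.py rw3.png
```

```text
centre 0.4839287185668945 -0.15982470703125 r 0.06960223388671875 px 299.298828125 300.2851257324219
slot 0.064 [(np.float64(14.500000000000002), np.float64(29.000000000000004), np.float64(21.750000000000004))]
slot 0.058 [(np.float64(14.0), np.float64(29.75), np.float64(21.875))]
slot 0.053 [(np.float64(13.0), np.float64(30.5), np.float64(21.75))]
key 0.045 [(np.float64(11.5), np.float64(32.75), np.float64(22.125))]
key 0.041 [(np.float64(10.25), np.float64(33.75), np.float64(22.0))]
key 0.036 [(np.float64(8.5), np.float64(35.5), np.float64(22.0))]
```

View pics/rw3.png

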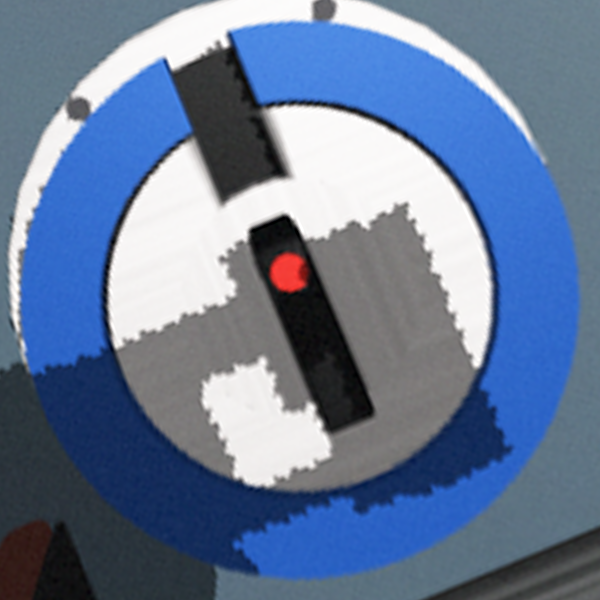

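The picture shows the slot at 21.8° (near (205,85)) and the keyway at 22.0° (near (238,155)). They line up to about 0.3°, and the hand is clear.

```bash
python3 -c "
from cell import env
print(env.hand_in())"
```

```text
the job is handed in; nothing more can be done
None
```

The blue hub is turned so its keyway lines up with the collar slot to about 0.3° in the last wrist picture. It is released with the gripper clear, the white and pink spindles were not touched, and the job was handed in at about 8 s.

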